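# Open the wide platter stand

### The arm

A 6-joint arm with a two-finger parallel gripper is mounted at the origin on a cart in front of the work surface, level with it; the furniture and walls round the work are solid. World frame = base frame: x ahead of the robot, y to its left, z up, the work surface at z = 0. Lengths are in m, angles in rad, forces in N, time in s.
With the tool pointing down it reaches from about 0.375 to 0.75 m from the base axis. Payload 9 kg.
Tool frame: the origin (TCP) lies on the centre line of the jaws, within the pads' length; the fingertips stand 14 mm ahead of it and the grasp point (between the pads) lies 5 mm behind it; x points along the fingers, y is the direction in which the jaws open and shut, and the axes are right-handed (so a half turn about x gives the same grasp; the last joint's range is limited). The gripper opens to 85 mm and grips with 20 to 120 N. Pads are 22 mm wide; open, the fingers measure 114 mm over their backs; the gripper's body (76 mm by 85 mm) begins 54 mm behind the grasp point. The pads swing forward as they close: fully open they stand 13 mm farther back than shut.
Start: joints at [-1.455, 0.104, 0.097, 1.564, 0, 1.353], TCP at [0.197, -0.567, 0.245] pointing down, gripper open.
Joint ranges: [-2.99, 2.99], [-0.84, 1.86], [-1.1, 1.16], [-1.84, 2.11], [-1.51, 1.56], [-3.14, 3.14]. Speed limits (rad/s): [2.22, 2.22, 2.57, 3.14, 3.14, 3.14].

### API

Orientations are given as a unit quaternion [x, y, z, w].
In Python, from cell import telemetry, imaging, sign_off, masks_of gives the robot as it stands.
- The arm moves only by the tool apply_moves, never from a script. Its argument "steps" is a list of rows, each an object of numbers: "fingers": the finger opening in mm, from 0 to 85.4; "tx", "ty", "tz": the shift along the tool's x, y, z in units of 40 mm (1.0 is 40 mm); "spin": the turn about the tool's x in rad. In form: [{"fingers": .., "tx": .., "ty": .., "tz": .., "spin": ..}, ...]. A call has 1 to 5 rows; each row is the pose to reach, as a shift and turn from the pose measured when the call began, along the tool's axes at that moment; what a row does not reach only later rows make up. A row lasts 1/12 s, in which the tool goes at most 41.7 mm and 7.16 degrees, less where a joint would pass 70% of its speed; a pose out of reach is approached as far as the arm can. A call with a gripper value outside its range is refused whole. The fingers move at their own pace and stop on an object; "grip_force" is the grip in N (left out, the last holds). Time passes only in rows, so rows that repeat a pose let the fingers close. It gives the time, the measured TCP pose, the force and the opening at its end, in the units of the state.
- telemetry.observe(): the state, without advancing time (a new reading comes with each control period).
- imaging.capture(name): name is "scene" or "top" or "wrist"; returns a dict with "pixels" (480x640x3 uint8, red, green, blue), "range_z" (480x640 float32, m along the optical axis (not along the pixel's ray), 0 where there is no reading), "fov_y" (degrees; the focal length in pixels is half the picture's height over the tangent of half this angle, whatever the lens; pixels are square), "cx", "cy" (the principal point, pixels), "origin" and "attitude" of the camera in the world. Camera axes: x right, y down, z forward; pixel columns grow to the right and rows downward; lengths in m; the calibration is good to about 2 mm. A picture is of the moment at which its call begins.
- sign_off(): hands the job in, once; it reports no verdict.
Trained networks look in the newest picture that a camera, given by its name, has taken for a name from the list of things; names that differ only in an ending like _2 or _b are one class to them, and where a whole thing is asked for, a point or a joint stands for the part that bears it (a point fixed in the world has none). Each returns a list of dicts, best first, with "p" (0 to 1); they miss things now and then, are a little off and sometimes report something else, mostly with a low value. They report only what shows in the picture. A call takes as long as a camera call.
- masks_of(label, camera): "mask" (480x640 bool, what is visible of it) and "rect" ([centre column, centre row, width, height] in pixels, round what is visible of it).
The state is a dict: "t": time; "qpos": joint angles; "joint_velocities": joint speeds; "effort": joint torques, N m; "tool_pos": TCP position; "tcp_rot": TCP orientation; "wrist_force": force on the tool from outside, world axes, zero at the start; "torque": the same for the moment, N m; "grip_width": opening from 0.0 (shut) to 1.0 (fully open).
Only numpy, scipy, OpenCV 4.12 (cv2) and the standard library are available. Lean on these libraries where they do the work, as an engineer would, in place of code of your own. Each camera call takes 0.05 s, during which the arm holds its last target. There are 200 camera calls.

### The job

A large tasting platter is about to come out, so get the wider of the two folding three-legged platter stands ready: swing its folded leg out, away from the fixed leg it lies beside and into the wide gap, until it snaps fully home in its end detent and the three legs are evenly spread, then let go. Leave the leg of the small stand folded.

Things in the scene. Friction and masses are not known exactly. Their poses are not given: they have to be found in the camera images.
- wide_stand: The wider of two like steel platter stands, fixed to the worktop. Dark round hub 60 mm wide, 29 mm high; three flat legs, tops 22 mm high, each with an upright stud 85 mm from the hub centre. Origin: hub centre on the worktop, z up. In its frame (angle from x to y) two legs are fixed at +60 and -60 deg, a card stack 22 mm high between them; the third swings from 105 (folded) to 180 deg.
- wide_stand_stud (a point): Point on the axis of the swinging leg's upright stud, 45 mm above the worktop. Round steel stud 14 to 15 mm thick with black cap, from 25 to 58 mm high, pinched from above in any direction; moves level on a circle of radius 85 mm round the hub. Folded, the next fixed stud is 65 mm away; studs of the small stand at least 60 mm: open the gripper only about half.
- wide_stand_leg (a joint): Angle of the wide stand's swinging leg, rad: 0 folded (45 deg from the fixed leg beside it), growing anticlockwise seen from above to 1.309 at its stop, seated in the sprung detent, 120 deg from both fixed legs. Starts at 0 to 0.2. Needs 2 to 8 N at the stud, most near 0.9. Stays where it is left below 0.75, springs back a little from 0.8 to 1.05; from about 1.15 on the detent draws it home.
- small_stand_leg (a joint): The same angle of the small stand's swinging leg (a like stand beside the wide one, its studs only 50 mm from its hub centre). Starts folded, at 0 to 0.1, and is to stay folded.

How it is judged:
At the end, for the whole second after the job is handed in: The wide stand's swinging leg rests seated in its end detent (within 0.15 rad of its stop at 1.309 rad) and the small stand's leg is still folded (below 0.35 rad) (value of joint wide_stand_leg above 1.16 rad and velocity of joint wide_stand_leg below 0.05 rad/s and value of joint small_stand_leg below 0.35 rad); the robot touches nothing.
It fails at once if the small stand's leg is swung out (past 0.35 rad) (value of joint small_stand_leg above 0.35 rad).
It also fails if it takes over 29 s, if anything falls off the work surface, if the arm or the gripper's body presses on something with over 40 N, if the wrist force passes 120 N, or if a joint passes its speed limit or range.

## Working session

There is one attempt and no reset: what is moved stays moved. The work goes in short steps, Python scripts to look and compute and a tool call to move; the robot and the scene stay as the last step left them, time stands still between calls to the robot, and variables do not carry over. Pictures are saved under pics/ and viewed, about 8 in all and at most 12, crops included, and the job is handed in when it is done.

Besides the shell and the picture viewer there is one more tool, called after ">>>" by a JSON object that holds its "name" and its "arguments". apply_moves: Moves the arm, as the interface text tells. Its arguments: {"type":"object","properties":{"steps":{"type":"array"},"grip_force":{"type":"number"}},"required":["steps"]}

```bash
mkdir -p pics
cat > h.py <<'E'
import numpy as np,cv2
from cell import telemetry,imaging,sign_off,masks_of
from scipy.spatial.transform import Rotation as R
def rot(a):
    a=np.array(a,float)
    return a if a.shape==(3,3) else R.from_quat(a).as_matrix()
def cloud(c):
    f=240/np.tan(np.radians(c["fov_y"])/2); z=c["range_z"]
    v,u=np.mgrid[:480,:640]
    P=np.stack([(u-c["cx"])/f*z,(v-c["cy"])/f*z,z],-1)@rot(c["attitude"]).T+np.array(c["origin"])
    P[z==0]=np.nan
    return P
def save(c,n): cv2.imwrite("pics/"+n,c["pixels"][:,:,::-1])
E
python3 - <<'E'
from h import *
print(telemetry.observe())
for n in ["top","scene"]:
    c=imaging.capture(n); save(c,n+"1.png"); P=cloud(c); np.save(n+".npy",P)
    print(n,c["origin"],c["attitude"])
    for l in ["wide_stand","wide_stand_stud","wide_stand_leg","small_stand_leg"]:
        for d in masks_of(l,n):
            q=P[d["mask"]]; q=q[~np.isnan(q[:,0])]
            print(l,round(d["p"],2),np.round(d["rect"]),len(q),np.round(np.median(q,0),3),np.round(q.max(0),3),np.round(q.min(0),3))
E
```

```text
{'t': 0.0, 'qpos': array([-1.45472076e+00,  1.04710305e-01,  9.64890918e-02,  1.56388600e+00,
       -1.35650594e-05,  1.35312950e+00]), 'joint_velocities': array([ 0.00058406,  0.00023048,  0.0004733 , -0.00045132,  0.00023277,
       -0.0006254 ]), 'effort': array([ 6.77989146e-05, -5.56930339e+01,  5.03650403e+01,  1.70405261e-02,
       -1.28724423e-04,  1.68167315e-06]), 'tool_pos': array([ 0.19653686, -0.56657777,  0.24452677]), 'tcp_rot': array([ 0.69730315,  0.11791199, -0.69726567,  0.11698576]), 'wrist_force': array([-0.15664475, -0.12835832, -0.13943499]), 'torque': array([0.038164  , 0.06609299, 0.02850759]), 'grip_width': 1.0016666433205472}
top [ 0.40517678 -0.06907422  0.9139256 ] [ 0.71015617 -0.70130037  0.03902476 -0.04830191]
wide_stand 0.62 [394. 226.  82.  96.] 1978 [ 0.522 -0.178  0.024] [ 0.607 -0.116  0.063] [ 0.451 -0.243 -0.003]
wide_stand_stud 0.73 [366. 203.  30.  38.] 385 [ 0.568 -0.136  0.022] [ 0.593 -0.115  0.061] [ 0.533 -0.164 -0.002]
wide_stand_leg 0.55 [369. 203.  25.  42.] 387 [ 0.569 -0.135  0.022] [ 0.606 -0.116  0.061] [ 0.533 -0.164 -0.003]
small_stand_leg 0.76 [276. 202.  27.  22.] 277 [0.563 0.016 0.022] [0.578 0.039 0.061] [ 0.547  0.    -0.003]
scene [-0.17910058 -0.59125114  0.45306679] [ 0.75193286 -0.36607377  0.24303586 -0.49144739]
wide_stand 0.92 [389. 285.  65.  90.] 2128 [ 0.505 -0.183  0.025] [ 0.65  -0.081  0.061] [ 0.446 -0.242  0.   ]
wide_stand 0.44 [298. 240.  21.  36.] 352 [0.562 0.009 0.025] [0.693 0.114 0.06 ] [0.542 0.002 0.   ]
wide_stand_stud 0.71 [373. 258.   8.  32.] 328 [ 0.577 -0.126  0.027] [ 0.64  -0.081  0.06 ] [ 0.536 -0.151 -0.   ]
wide_stand_leg 0.59 [375. 258.  16.  40.] 374 [ 0.577 -0.125  0.026] [ 0.666 -0.061  0.06 ] [ 0.536 -0.153 -0.   ]
small_stand_leg 0.63 [305. 241.   3.  31.] 252 [0.561 0.008 0.031] [0.571 0.02  0.06 ] [0.556 0.002 0.004]
```

Run:
```python
from h import *
im=cv2.imread("pics/top1.png"); cv2.imwrite("pics/topc.png",cv2.resize(im[140:320,220:480],None,fx=3,fy=3,interpolation=cv2.INTER_CUBIC))
P=np.load("top.npy")
# caps: z>0.05, region
m=((P[...,2]>0.052)&(P[...,2]<0.075)&(P[...,0]>.35)&(P[...,0]<.75)).astype(np.uint8)
n,l,s,c=cv2.connectedComponentsWithStats(m)
for i in range(1,n):
    if s[i,4]>5: print(s[i],np.round(c[i]),np.round(P[l==i].mean(0),4))
m=((P[...,2]>0.0265)&(P[...,2]<0.033)&(P[...,0]>.35)&(P[...,0]<.75)).astype(np.uint8)
n,l,s,c=cv2.connectedComponentsWithStats(m)
for i in range(1,n):
    if s[i,4]>40: print("hub",s[i],np.round(c[i]),np.round(P[l==i].mean(0),4))
```

```text
[ 424  100   38   37 1078] [443. 118.] [ 0.7012 -0.2599  0.063 ]
[219 110  14  15 162] [225. 117.] [0.7001 0.0974 0.0608]
[316 114   9  10  61] [320. 118.] [ 0.7015 -0.0592  0.0548]
[ 476  121   99   87 6099] [526. 164.] [ 0.6275 -0.3953  0.0541]
[ 26 152   9   2   9] [ 30. 152.] [0.6371 0.4163 0.0609]
[ 16 154  33  10 109] [ 31. 158.] [0.6293 0.4172 0.0544]
[ 42 154   6   3  12] [ 45. 155.] [0.6305 0.3884 0.067 ]
[  0 156   5   3  10] [  2. 157.] [0.631  0.4657 0.0537]
[  6 157   9   2  13] [ 10. 157.] [0.63   0.4529 0.0538]
[ 44 165   4  15  27] [ 46. 172.] [0.6068 0.3919 0.0537]
[395 175   9  10  68] [399. 179.] [ 0.5992 -0.1885  0.0573]
[ 43 181   3   9  17] [ 44. 185.] [0.5841 0.3929 0.0538]
[355 183   9   9  69] [359. 187.] [ 0.5857 -0.1236  0.0575]
[ 41 191   4  17  28] [ 42. 199.] [0.5616 0.3941 0.0535]
[273 192   9   9  67] [277. 196.] [0.5696 0.009  0.0572]
[ 39 208   4  12  20] [ 40. 213.] [0.5371 0.3955 0.0536]
[277 217  10   9  68] [282. 221.] [0.5289 0.001  0.0572]
[ 37 221   4  15  27] [ 38. 228.] [0.5128 0.3967 0.0535]
[226 231   9   9  66] [230. 235.] [0.5047 0.0837 
[... 225 characters left out ...]
37 0.0532]
[ 18 259  18   3  30] [ 26. 260.] [0.4611 0.412  0.0537]
[425 261   9  10  69] [429. 265.] [ 0.4602 -0.2353  0.057 ]
hub [   0   93  108   12 1063] [54. 99.] [0.7408 0.4008 0.0294]
hub [302 106  38  37 222] [320. 129.] [ 0.6917 -0.0585  0.0298]
hub [422 123  25  18  43] [433. 135.] [ 0.6818 -0.2501  0.03  ]
hub [472 124   6  28  45] [474. 138.] [ 0.6776 -0.3198  0.0303]
hub [462 181  47  63 172] [475. 223.] [ 0.5333 -0.3168  0.0303]
hub [245 207  19  13  85] [255. 214.] [0.5449 0.0487 0.0279]
hub [373 219  29  27 257] [387. 232.] [ 0.5162 -0.172   0.0277]
hub [510 242  50   9  72] [533. 246.] [ 0.4951 -0.4113  0.0303]
hub [451 283  22  25 144] [460. 293.] [ 0.4168 -0.2909  0.0275]
```

View pics/topc.png

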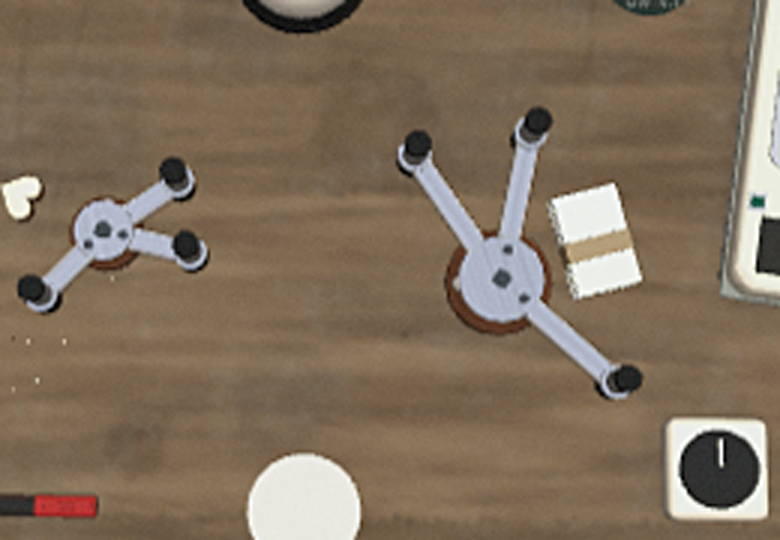

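View pics/scene1.png

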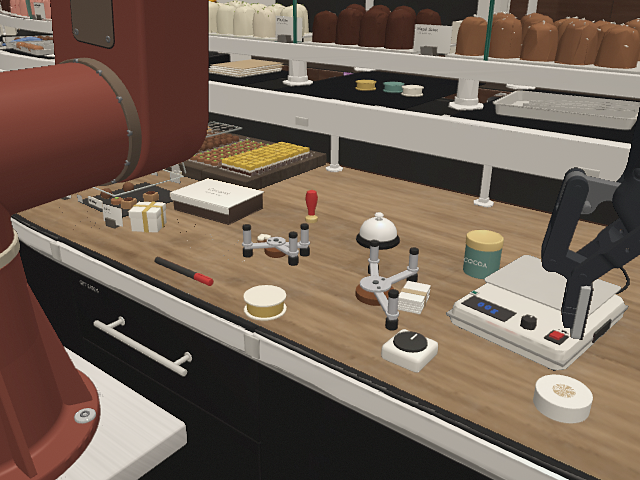

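Wide stand in the top crop: hub at about (500,278), fixed studs at (537,122) and (628,380), folded stud at (417,145), cards between the fixed legs. The small stand is on the left. The network's stud agrees with the cap component at (0.586,-0.124). From the fixed studs, the hub is at (0.516,-0.172), the radius is 84.5 mm and the leg stands at about 106°, so the end stud position is about (0.489,-0.091).

```bash
cat >> h.py <<'E'
def plan(target, jaw_deg=None, show=True):
    s=telemetry.observe(); M=R.from_quat(s["tcp_rot"]).as_matrix()
    d=M.T@(np.array(target)-s["tool_pos"])/0.04
    o=dict(t=round(float(s["t"]),2),pos=np.round(s["tool_pos"],4),shift=np.round(d,3),grip=round(float(s["grip_width"]),2),F=np.round(s["wrist_force"],1),yaw_y=round(float(np.degrees(np.arctan2(M[1,1],M[0,1]))),1),q=np.round(s["qpos"],2))
    if jaw_deg is not None:
        best=[]
        for k in (0,180,-180):
            a=np.radians((jaw_deg+k-o["yaw_y"]+180)%360-180)*(-1) # tool x points down
            best.append(a)
        o["spin"]=np.round(best,3)
    print(o); print(np.round(M,3))
E
python3 -c "
from h import *
plan([0.575,-0.135,0.20],162)"
```

```text
{'t': 0.5, 'pos': array([ 0.1966, -0.5669,  0.2453]), 'shift': array([  1.132,  -7.103, -12.476]), 'grip': 1.0, 'F': array([-0.1, -0. ,  0.5]), 'yaw_y': -70.9, 'q': array([-1.45,  0.1 ,  0.1 ,  1.56, -0.  ,  1.35]), 'spin': array([ 2.218, -0.923, -0.923])}
[[ 0.     0.328 -0.945]
 [-0.    -0.945 -0.328]
 [-1.     0.     0.   ]]
```

>>> {"name": "apply_moves", "arguments": {"steps": [{"fingers":44,"tx":0.07,"ty":-0.47,"tz":-0.83,"spin":-0.06},{"fingers":44,"tx":0.15,"ty":-0.95,"tz":-1.66,"spin":-0.12},{"fingers":44,"tx":0.22,"ty":-1.42,"tz":-2.5,"spin":-0.18},{"fingers":44,"tx":0.3,"ty":-1.9,"tz":-3.33,"spin":-0.24},{"fingers":44,"tx":0.38,"ty":-2.37,"tz":-4.16,"spin":-0.3}], "grip_force": 40}}

```text
t: 0.92
tool_pos: [0.3236, -0.4214, 0.2301]
tcp_rot: [0.672, 0.221, -0.672, 0.221]
wrist_force: [0.2, -0.2, 0.2]
grip_width: 0.514
```

```bash
python3 -c "
from h import *
plan([0.575,-0.135,0.20],162)"
```

```text
{'t': 0.92, 'pos': array([ 0.3236, -0.4214,  0.2301]), 'shift': array([ 0.75 , -2.023, -9.31 ]), 'grip': 0.51, 'F': array([ 0.2, -0.2,  0.2]), 'yaw_y': -53.5, 'q': array([-1.16, -0.11, -0.14,  1.54,  0.  ,  1.34]), 'spin': array([ 2.522, -0.62 , -0.62 ])}
[[ 0.     0.594 -0.804]
 [-0.    -0.804 -0.594]
 [-1.     0.     0.   ]]
```

>>> {"name": "apply_moves", "arguments": {"steps": [{"fingers":44,"tx":0.07,"ty":-0.2,"tz":-0.93,"spin":-0.06},{"fingers":44,"tx":0.15,"ty":-0.4,"tz":-1.86,"spin":-0.12},{"fingers":44,"tx":0.22,"ty":-0.6,"tz":-2.8,"spin":-0.19},{"fingers":44,"tx":0.3,"ty":-0.8,"tz":-3.72,"spin":-0.25},{"fingers":44,"tx":0.38,"ty":-1.0,"tz":-4.65,"spin":-0.31}]}}

```text
t: 1.33
tool_pos: [0.4504, -0.2771, 0.215]
tcp_rot: [0.629, 0.323, -0.629, 0.324]
wrist_force: [0.7, -0.4, -0.2]
grip_width: 0.518
```

```bash
python3 -c "
from h import *
plan([0.575,-0.135,0.20],162)"
```

```text
{'t': 1.33, 'pos': array([ 0.4504, -0.2771,  0.215 ]), 'shift': array([ 0.373,  0.464, -4.703]), 'grip': 0.52, 'F': array([ 0.7, -0.4, -0.2]), 'yaw_y': -35.6, 'q': array([-0.8 , -0.12, -0.18,  1.51, -0.  ,  1.39]), 'spin': array([ 2.834, -0.307, -0.307])}
[[ 0.001  0.813 -0.582]
 [-0.001 -0.582 -0.813]
 [-1.     0.001  0.   ]]
```

>>> {"name": "apply_moves", "arguments": {"steps": [{"fingers":44,"tx":0.07,"ty":0.1,"tz":-0.94,"spin":-0.06},{"fingers":44,"tx":0.15,"ty":0.19,"tz":-1.88,"spin":-0.12},{"fingers":44,"tx":0.22,"ty":0.28,"tz":-2.82,"spin":-0.18},{"fingers":44,"tx":0.3,"ty":0.37,"tz":-3.76,"spin":-0.25},{"fingers":44,"tx":0.37,"ty":0.46,"tz":-4.7,"spin":-0.31}]}}

```text
t: 1.75
tool_pos: [0.5759, -0.1332, 0.2001]
tcp_rot: [0.571, 0.417, -0.571, 0.418]
wrist_force: [1.2, -0.7, -0.9]
grip_width: 0.514
```

Run:
```python
from h import *
import time
c=imaging.capture("wrist"); c=imaging.capture("wrist"); save(c,"w1.png"); P=cloud(c); np.save("wrist.npy",P)
for l in ["wide_stand_stud"]:
    for d in masks_of(l,"wrist"):
        q=P[d["mask"]]; q=q[q[:,2]>.052]
        print(l,round(d["p"],2),np.round(d["rect"]),len(q),np.round(q.mean(0),4) if len(q) else "")
m=((P[...,2]>0.052)&(P[...,2]<0.065)).astype(np.uint8)
n,l,s,cc=cv2.connectedComponentsWithStats(m)
for i in range(1,n):
    if s[i,4]>60:
        q=P[l==i]; print(s[i],np.round(q.mean(0),4),np.round(q.min(0),3),np.round(q.max(0),3))
m=((P[...,2]>0.0265)&(P[...,2]<0.033)).astype(np.uint8)
n,l,s,cc=cv2.connectedComponentsWithStats(m)
for i in range(1,n):
    if s[i,4]>300:
        q=P[l==i]; print("hub",s[i],np.round(q.mean(0),4),np.round(q.min(0),3),np.round(q.max(0),3))
plan([0.586,-0.124,0.12],162)
```

```text
wide_stand_stud 0.89 [303. 237.  52.  61.] 239 [ 0.5839 -0.1219  0.0571]
[238  54  21  23 374] [0.5682 0.0095 0.0569] [0.561 0.002 0.052] [0.575 0.017 0.059]
[191  83  22  22 357] [0.528  0.0018 0.0569] [ 0.52  -0.005  0.052] [0.535 0.009 0.06 ]
[430  93  21  22 327] [ 0.6988 -0.0581  0.0541] [ 0.691 -0.066  0.052] [ 0.707 -0.05   0.057]
[313 217  18  18 243] [ 0.5838 -0.122   0.0571] [ 0.577 -0.13   0.052] [ 0.591 -0.115  0.059]
[349 281  17  17 219] [ 0.5972 -0.1867  0.0569] [ 0.59  -0.195  0.052] [ 0.604 -0.18   0.059]
[ 451  296   71   61 3008] [ 0.7005 -0.254   0.0621] [ 0.67  -0.29   0.052] [ 0.729 -0.23   0.065]
[483 400  10  15  66] [ 0.6898 -0.3552  0.0533] [ 0.685 -0.365  0.052] [ 0.694 -0.346  0.055]
[ 431  408   61   72 1820] [ 0.6488 -0.3999  0.0534] [ 0.625 -0.455  0.052] [ 0.679 -0.339  0.055]
hub [392  65  76  82 846] [ 0.6879 -0.0566  0.0298] [ 0.667 -0.09   0.027] [ 0.728 -0.026  0.033]
hub [303 375  74  24 392] [ 0.5477 -0.3011  0.0299] [ 0.506 -0.309  0.027] [ 0.588 -0.295  0.033]
{'t': 1.9, 'pos': array([ 0.5757, -0.1328,  0.1996]), 'shift': array([ 1.989,  0.178, -0.287]), 'grip': 0.51, 'F': array([ 0.6, -0.6, -0.8]), 'yaw_y': -17.6, 'q': array([-0.45,  0.07, -0.02,  1.48, -0.  ,  1.43]), 'spin': array([-3.135,  0.007,  0.007])}
[[ 0.     0.953 -0.303]
 [-0.    -0.303 -0.953]
 [-1.     0.     0.   ]]
```

View pics/w1.png

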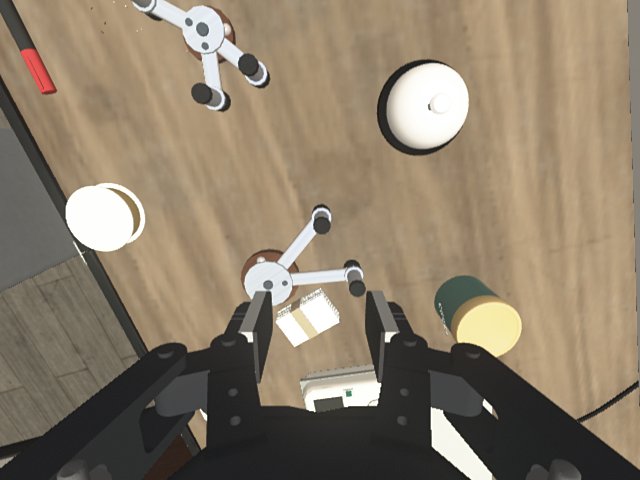

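The wrist view shows the wide stand's swinging stud at (321,218), clear of the dome at (430,105). Wrist and top agree to 2 mm, so I aim for the mean, (0.585,-0.123), and descend.

>>> {"name": "apply_moves", "arguments": {"steps": [{"fingers":44,"tx":0.8,"ty":0.1,"tz":-0.2},{"fingers":44,"tx":1.6,"ty":0.15,"tz":-0.3},{"fingers":44,"tx":2.5,"ty":0.15,"tz":-0.3},{"fingers":44,"tx":3.3,"ty":0.15,"tz":-0.3},{"fingers":44,"tx":3.9,"ty":0.15,"tz":-0.3}]}}

```text
$.steps[0]: bad value
```

>>> {"name": "apply_moves", "arguments": {"steps": [{"fingers":5},{"fingers":5},{"fingers":5},{"fingers":5},{"fingers":5}], "grip_force": 30}}

```text
$.steps[0]: bad value
```

```bash
cat >> h.py <<'E'
def arc(deg0,hub,r,n=5,end=None):
    s=telemetry.observe(); M=R.from_quat(s["tcp_rot"]).as_matrix(); p=s["tool_pos"]
    for a in np.linspace(deg0,end,n+1)[1:]:
        t=np.array([hub[0]+r*np.cos(np.radians(a)),hub[1]+r*np.sin(np.radians(a)),0.044])
        print(round(a,1),np.round(M.T@(t-p)/0.04,2))
    print(round(float(s["t"]),2),np.round(p,4),"F",np.round(s["wrist_force"],1),"grip",round(float(s["grip_width"]),3))
E
python3 - <<'E'
from h import *
c=imaging.capture("wrist"); save(c,"w2.png")
p=telemetry.observe()["tool_pos"]; h=np.array([0.5152,-0.1708]); d=p[:2]-h
print(np.hypot(*d),np.degrees(np.arctan2(d[1],d[0])))
arc(34.6,h,0.085,5,64.6)
E
```

```text
0.07014722859018459 31.460963762924568
40.6 [ 3.9  -0.03 -0.48]
46.6 [ 3.9  -0.23 -0.59]
52.6 [ 3.9  -0.43 -0.68]
58.6 [ 3.9  -0.65 -0.74]
64.6 [ 3.9  -0.86 -0.78]
1.95 [ 0.575  -0.1342  0.1999] F [-0.7  0.2 -0.3] grip 0.515
```

View pics/w2.png

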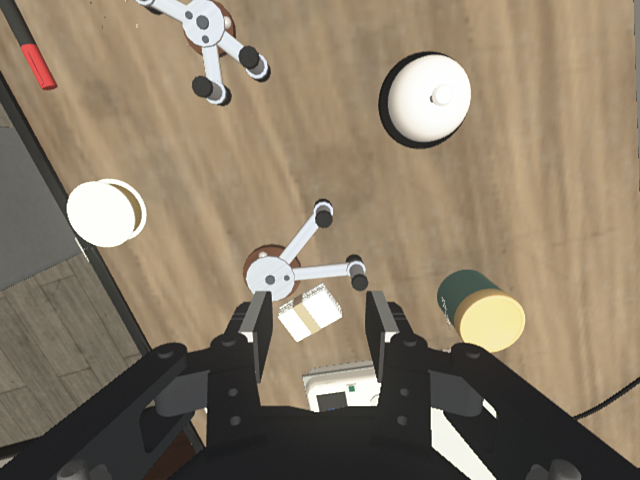

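Both calls were refused, because every key is required. The arm hasn't moved, and the view matches the previous one. Repeating with full rows.

>>> {"name": "apply_moves", "arguments": {"steps": [{"fingers":44,"tx":0.8,"ty":0.1,"tz":-0.2,"spin":0},{"fingers":44,"tx":1.6,"ty":0.15,"tz":-0.34,"spin":0},{"fingers":44,"tx":2.5,"ty":0.15,"tz":-0.34,"spin":0},{"fingers":44,"tx":3.3,"ty":0.15,"tz":-0.34,"spin":0},{"fingers":44,"tx":3.9,"ty":0.15,"tz":-0.34,"spin":0}]}}

```text
t: 2.37
tool_pos: [0.5831, -0.124, 0.0411]
tcp_rot: [-0.571, -0.416, 0.572, -0.416]
wrist_force: [0.0, -1.0, -0.4]
grip_width: 0.52
```

Run:
```python
from h import *
c=imaging.capture("wrist"); save(c,"w3.png")
plan([0.585,-0.123,0.044])
```

```text
{'t': 2.42, 'pos': array([ 0.5808, -0.1231,  0.0366]), 'shift': array([-0.186,  0.099, -0.034]), 'grip': 0.52, 'F': array([-1.4,  0.1, -4.4]), 'yaw_y': -17.9, 'q': array([-0.43,  0.16, -0.22,  1.19, -0.  ,  1.45])}
[[-0.007  0.952 -0.307]
 [ 0.002 -0.307 -0.952]
 [-1.    -0.008  0.   ]]
```

View pics/w3.png

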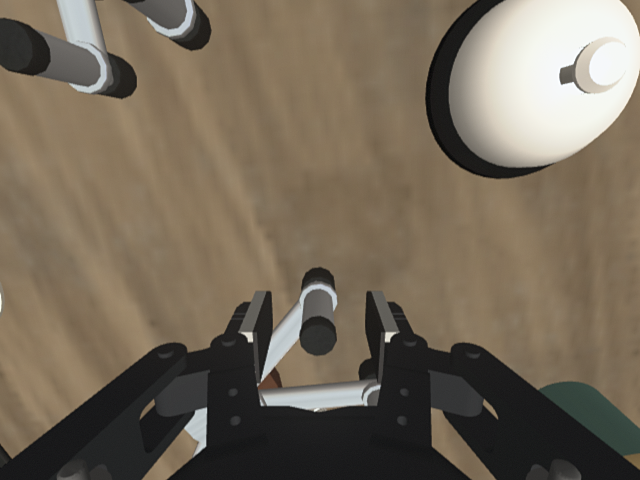

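The stud at (318,310) is centred between the jaws and aligned with the pads, and nothing else is between them. Closing, with a small lift to z = 0.043.

>>> {"name": "apply_moves", "arguments": {"steps": [{"fingers":44,"tx":-0.15,"ty":0.1,"tz":-0.03,"spin":0},{"fingers":8,"tx":-0.15,"ty":0.1,"tz":-0.03,"spin":0},{"fingers":8,"tx":-0.15,"ty":0.1,"tz":-0.03,"spin":0},{"fingers":8,"tx":-0.15,"ty":0.1,"tz":-0.03,"spin":0},{"fingers":8,"tx":-0.15,"ty":0.1,"tz":-0.03,"spin":0}], "grip_force": 40}}

```text
t: 2.83
tool_pos: [0.5846, -0.1238, 0.045]
tcp_rot: [-0.57, -0.418, 0.574, -0.414]
wrist_force: [-11.4, 0.7, 9.0]
grip_width: 0.151
```

Run:
```python
from h import *
p=telemetry.observe()["tool_pos"]; h=np.array([0.5152,-0.1708]); d=p[:2]-h
a=np.degrees(np.arctan2(d[1],d[0])); print(np.hypot(*d),a)
arc(a,h,0.085,5,a+20)
```

```text
0.08379521310116227 34.12842033869924
38.1 [ 0.03 -0.1  -0.11]
42.1 [ 0.03 -0.23 -0.19]
46.1 [ 0.03 -0.36 -0.26]
50.1 [ 0.03 -0.49 -0.32]
54.1 [ 0.03 -0.63 -0.37]
2.83 [ 0.5846 -0.1238  0.045 ] F [-11.4   0.7   9. ] grip 0.151
```

>>> {"name": "apply_moves", "arguments": {"steps": [{"fingers":8,"tx":0.03,"ty":-0.1,"tz":-0.09,"spin":0},{"fingers":8,"tx":0.03,"ty":-0.23,"tz":-0.17,"spin":0},{"fingers":8,"tx":0.03,"ty":-0.36,"tz":-0.24,"spin":0},{"fingers":8,"tx":0.03,"ty":-0.49,"tz":-0.3,"spin":0},{"fingers":8,"tx":0.03,"ty":-0.63,"tz":-0.35,"spin":0}]}}

```text
t: 3.25
tool_pos: [0.5664, -0.1021, 0.0455]
tcp_rot: [-0.571, -0.417, 0.572, -0.415]
wrist_force: [6.4, 3.6, -1.4]
grip_width: 0.156
```

Run:
```python
from h import *
c=imaging.capture("wrist"); save(c,"w4.png")
p=telemetry.observe()["tool_pos"]; h=np.array([0.5152,-0.1708]); d=p[:2]-h
a=np.degrees(np.arctan2(d[1],d[0])); print(np.hypot(*d),a)
arc(a,h,0.0845,5,a+25)
```

```text
0.08584477100884914 54.168877390293545
59.2 [ 0.04 -0.19 -0.02]
64.2 [ 0.04 -0.37 -0.05]
69.2 [ 0.04 -0.55 -0.07]
74.2 [ 0.04 -0.74 -0.07]
79.2 [ 0.04 -0.92 -0.06]
3.3 [ 0.5655 -0.1012  0.0454] F [4.4 4.4 3.3] grip 0.152
```

View pics/w4.png

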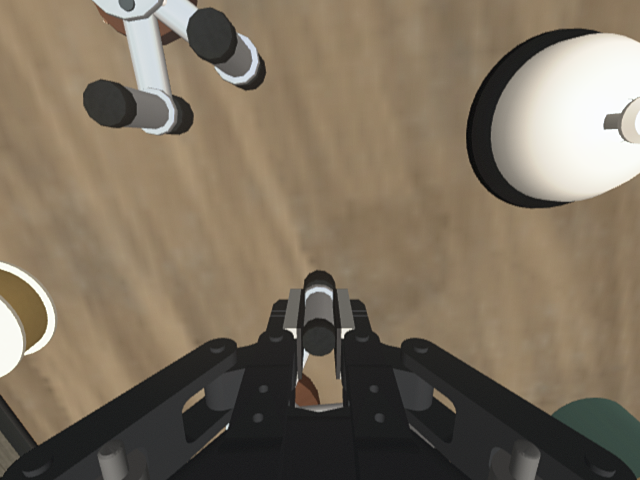

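The stud is held between the pads at (320,320), and the leg is following with small forces.

>>> {"name": "apply_moves", "arguments": {"steps": [{"fingers":8,"tx":0.04,"ty":-0.19,"tz":-0.02,"spin":0},{"fingers":8,"tx":0.04,"ty":-0.37,"tz":-0.05,"spin":0},{"fingers":8,"tx":0.04,"ty":-0.55,"tz":-0.07,"spin":0},{"fingers":8,"tx":0.04,"ty":-0.74,"tz":-0.07,"spin":0},{"fingers":8,"tx":0.04,"ty":-0.92,"tz":-0.06,"spin":0}]}}

```text
t: 3.72
tool_pos: [0.5319, -0.0871, 0.0453]
tcp_rot: [-0.571, -0.418, 0.572, -0.416]
wrist_force: [4.0, 1.3, 2.7]
grip_width: 0.152
```

Run:
```python
from h import *
p=telemetry.observe()["tool_pos"]; h=np.array([0.5152,-0.1708]); d=p[:2]-h
a=np.degrees(np.arctan2(d[1],d[0])); print(np.hypot(*d),a)
arc(a,h,0.085,5,107)
```

```text
0.08533058947940443 78.741799020435
84.4 [ 0.03 -0.21  0.04]
90.0 [ 0.03 -0.41  0.1 ]
95.7 [ 0.03 -0.6   0.17]
101.3 [ 0.04 -0.79  0.26]
107.0 [ 0.04 -0.97  0.37]
3.72 [ 0.5319 -0.0871  0.0453] F [4.  1.3 2.7] grip 0.152
```

>>> {"name": "apply_moves", "arguments": {"steps": [{"fingers":8,"tx":0.03,"ty":-0.21,"tz":0.04,"spin":0},{"fingers":8,"tx":0.03,"ty":-0.41,"tz":0.1,"spin":0},{"fingers":8,"tx":0.03,"ty":-0.6,"tz":0.17,"spin":0},{"fingers":8,"tx":0.04,"ty":-0.79,"tz":0.26,"spin":0},{"fingers":8,"tx":0.04,"ty":-0.97,"tz":0.37,"spin":0}]}}

```text
t: 4.13
tool_pos: [0.4908, -0.0888, 0.0453]
tcp_rot: [0.572, 0.417, -0.57, 0.416]
wrist_force: [3.4, 2.8, 4.2]
grip_width: 0.153
```

Run:
```python
from h import *
p=telemetry.observe()["tool_pos"]; h=np.array([0.5152,-0.1708]); d=p[:2]-h
a=np.degrees(np.arctan2(d[1],d[0])); print(np.hypot(*d),a)
arc(a,h,0.085,2,109.5)
```

```text
0.08550720062071046 106.5762517846974
108.0 [ 0.03 -0.04  0.04]
109.5 [ 0.03 -0.08  0.07]
4.13 [ 0.4908 -0.0888  0.0453] F [3.4 2.8 4.2] grip 0.153
```

>>> {"name": "apply_moves", "arguments": {"steps": [{"fingers":8,"tx":0.03,"ty":-0.04,"tz":0.03,"spin":0},{"fingers":8,"tx":0.03,"ty":-0.08,"tz":0.06,"spin":0},{"fingers":8,"tx":0.03,"ty":-0.08,"tz":0.06,"spin":0}]}}

```text
t: 4.38
tool_pos: [0.487, -0.0904, 0.0452]
tcp_rot: [0.572, 0.417, -0.57, 0.417]
wrist_force: [-1.7, 1.7, 8.2]
grip_width: 0.152
```

>>> {"name": "apply_moves", "arguments": {"steps": [{"fingers":40,"tx":0,"ty":0,"tz":0,"spin":0},{"fingers":40,"tx":0,"ty":0,"tz":0,"spin":0},{"fingers":40,"tx":0,"ty":0,"tz":0,"spin":0},{"fingers":40,"tx":0,"ty":0,"tz":0,"spin":0},{"fingers":40,"tx":0,"ty":0,"tz":0,"spin":0}]}}

```text
t: 4.8
tool_pos: [0.4868, -0.0903, 0.045]
tcp_rot: [0.572, 0.417, -0.57, 0.416]
wrist_force: [-0.2, 0.8, 0.4]
grip_width: 0.47
```

Run:
```python
from h import *
c=imaging.capture("wrist"); save(c,"w5.png"); plan([0.4885,-0.09,0.2])
```

```text
{'t': 4.85, 'pos': array([ 0.4868, -0.0903,  0.045 ]), 'shift': array([-3.875,  0.04 , -0.03 ]), 'grip': 0.46, 'F': array([-0.6,  0.8,  0.4]), 'yaw_y': -17.8, 'q': array([-0.45, -0.16, -0.52,  1.2 ,  0.  ,  1.43])}
[[ 0.001  0.952 -0.305]
 [ 0.002 -0.305 -0.952]
 [-1.     0.    -0.002]]
```

View pics/w5.png

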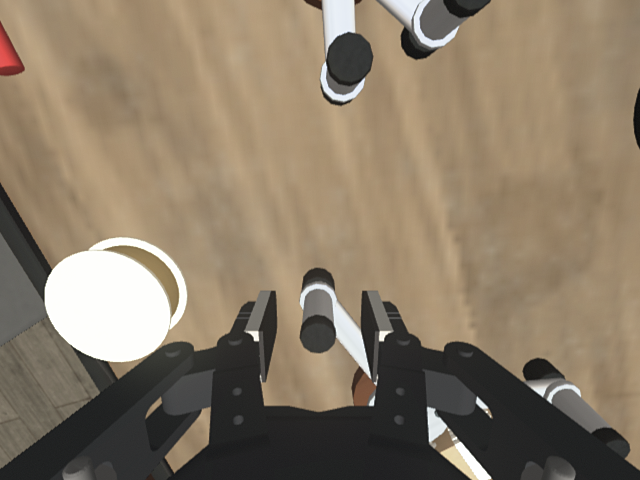

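The stud at (318,310) is free, with both pads about 15 mm clear of it. Rising straight up.

>>> {"name": "apply_moves", "arguments": {"steps": [{"fingers":40,"tx":-0.7,"ty":0,"tz":0,"spin":0},{"fingers":40,"tx":-1.5,"ty":0,"tz":0,"spin":0},{"fingers":40,"tx":-2.4,"ty":0,"tz":0,"spin":0},{"fingers":40,"tx":-3.3,"ty":0,"tz":0,"spin":0},{"fingers":40,"tx":-4.2,"ty":0,"tz":0,"spin":0}]}}

```text
t: 5.27
tool_pos: [0.4862, -0.0905, 0.2145]
tcp_rot: [0.572, 0.417, -0.571, 0.416]
wrist_force: [0.9, -0.6, 0.3]
grip_width: 0.468
```

>>> {"name": "apply_moves", "arguments": {"steps": [{"fingers":40,"tx":-0.2,"ty":-1.0,"tz":1.0,"spin":0},{"fingers":40,"tx":-0.4,"ty":-1.0,"tz":1.0,"spin":0},{"fingers":40,"tx":-0.4,"ty":-1.0,"tz":1.0,"spin":0},{"fingers":40,"tx":-0.4,"ty":-1.0,"tz":1.0,"spin":0}]}}

```text
t: 5.6
tool_pos: [0.436, -0.1169, 0.231]
tcp_rot: [0.572, 0.416, -0.571, 0.416]
wrist_force: [1.2, 0.5, 0.2]
grip_width: 0.465
```

Run:
```python
from h import *
for n in ("wrist","top"):
    c=imaging.capture(n); save(c,n+"6.png"); P=cloud(c)
    m=((P[...,2]>0.052)&(P[...,2]<0.062)&(P[...,0]>.4)&(P[...,0]<.65)&(abs(P[...,1]+.1)<.2)).astype(np.uint8)
    k,l,s,cc=cv2.connectedComponentsWithStats(m)
    print(n)
    for i in range(1,k):
        if s[i,4]>40: print(s[i],np.round(P[l==i].mean(0),4))
s=telemetry.observe(); print(s["t"],s["tool_pos"],s["wrist_force"])
```

```text
wrist
[416  18  20  23 332] [0.5667 0.0095 0.0569]
[370  46  19  22 302] [0.5266 0.0018 0.057 ]
[354 173  17  17 219] [ 0.4865 -0.0902  0.0571]
[491 235  18  16 213] [ 0.596  -0.187   0.0569]
top
[273 192   9   9  65] [0.5697 0.0091 0.0572]
[277 217  10   9  66] [0.5291 0.0011 0.0571]
[226 231   9   9  65] [0.5047 0.0836 0.0568]
5.7 [ 0.43611707 -0.11615594  0.22984208] [-0.17170645  0.05924562 -0.00785227]
```

View pics/wrist6.png

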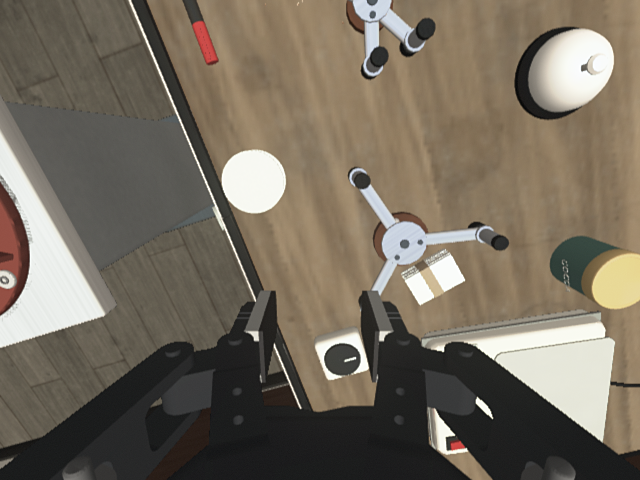

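The swung stud is 146.1 mm from the fixed stud (147.2 mm at 120°), which gives a leg angle of about 1.28 rad. That is seated within measuring error. The small stand's studs haven't moved, and the gripper is clear with no force on it.

```bash
python3 -c "
from h import *
print(sign_off())"
```

```text
the job is handed in; nothing more can be done
None
```

The wide stand's leg is out and seated, and I handed the job in at about 5.7 s of the 29 s allowed; sign-off gives no verdict. I pinched the stud, swung it round its arc to the stop, let go and backed the arm clear.

**Wide stand:** after release, the wrist camera put the swung stud 146.1 mm from the fixed stud, against 147.2 mm for an even 120° spread. That gives a leg angle of about 1.28 rad, above the 1.16 rad needed. The top camera no longer picked out the wide stand's studs in that last check, so this rests on the wrist camera alone.

**Small stand:** its studs read the same before and after to within 0.2 mm in the top camera, so its leg is still folded.

**Robot:** the gripper is open and about 0.23 m above the worktop, with wrist force near zero.

**Problems:** two move calls were refused for missing values and moved nothing. The wrist and top cameras differed by about 2 mm, within the stated calibration.

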